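# Rake the pot of red stones out of the bench drawer

## Task

Pull the drawer of the clear-topped bench cabinet smoothly out to its stop: the pot of red stones stays far back under the cabinet's top, so take the rake by its wooden handle, drag the pot forward with it until it is well clear of the cabinet, and stand the rake back upright on its black mat. Then lift the pot out of the drawer and set it down gently, upright and red side up, in the middle of the round cork pad. Keep the pot upright throughout, do not touch it with the fingers while it is under the cabinet's top, leave the drawer fully out, and do not disturb the other pots and the block of burs.

Things in the scene. Friction and masses are not known exactly. Their poses are not given: they have to be found in the camera images.
- cabinet: Low grey cabinet with a clear acrylic top, fixed, 290 deep (x) x 250 wide (y) x 100 mm tall. Origin: on the bench below the middle of its front face (the shut drawer's front). x points into the cabinet, away from the robot; z up. The top reaches forward to that face; it is 8 mm thick, its underside 92 mm above the bench. One drawer slides out towards -x.
- drawer (a joint): Travel of the drawer in m: 0 shut, 0.165 fully out at its stop (slides along the cabinet's -x; drag about 2 N; stays where it is left). It starts 35 to 50 mm open. Its wooden front is 10 mm thick, 246 mm wide, top edge 78 mm above the bench.
- drawer_in (a point): Middle of the drawer's flat inner floor, which moves with the drawer, 16 mm above the bench. Inside the drawer is 260 mm long (cabinet's x) and 222 mm wide (y), without dividers; side and back walls are 5 mm thick, their tops 52 mm above the bench.
- drawer_handle (a point): Middle of the drawer's brass bar handle, which moves with the drawer: a level round bar 10 mm thick and 100 mm long along the cabinet's y, 60 mm above the bench, 42 mm in front of the drawer's front face (clear gap behind it 37 mm). Can be pinched across or hooked from above.
- pot: Pot of red stones: round closed pot, 38 mm diameter, 18 mm tall, cream with a red disc on top, about 60 g. Origin: centre of its underside. It starts upright on the drawer's floor near the back and rides along with the drawer; with the drawer fully out its centre is still some 20 to 55 mm behind the cabinet's front face, under the clear top.
- rake: Steel rake, standing upright, about 160 g. Origin on its underside; x points from handle to blade, z up. Blade: plate at x = 77 to 83 mm, 62 mm wide (y), z = 0 to 31 mm, with wings at its ends back to x = 63 mm (54 mm clear between, 25 mm tall). A level bar (z = 25 to 31) runs back to a 8 x 10 mm post at x = -17 mm with a foot (x = -21 to 7, 44 mm wide); the post carries a wooden handle.
- rake_grip (a point): Middle of the rake's wooden handle, at (-52, 0, 90) mm in the rake's frame: a bar along the rake's x, 64 mm long, 16 mm wide (y), 24 mm tall. Grip it across its width from above.
- rake_tip (a point): Middle of the lower edge of the rake's blade, at (80, 0, 0) mm in the rake's frame.
- mat: Black rubber mat fixed to the bench on which the rake stands, 260 (x) x 130 (y) x 3 mm. Origin: centre of its underside; z up. To the left or to the right of the cabinet.
- pad: Round cork pad fixed to the bench, 110 mm diameter, 6 mm thick. Origin: centre of its underside. On the other side of the cabinet from the mat.
- pot_yellow: Another pot of the same size with a yellow disc, loose on the bench: leave alone. Origin: centre of its underside.
- pot_blue: Another pot of the same size with a blue disc, loose on the bench: leave alone. Origin: centre of its underside.
- burs: White block 90 x 60 x 35 mm with a dozen or so thin burs standing in it up to 70 mm high, loose on the bench: leave alone. Origin: centre of its underside.
Things that resemble listed ones, but are neither listed nor needed, are in the scene too. What is meant by the rake is not blue or turquoise, and is the larger of those in its own colour.

How it is judged:
On the way, in this order (a step that is already met when the one before it is completed fails the run):
1. the drawer is pulled out to its stop (value of joint drawer above 0.158 m), for 0.2 s.
2. with the drawer out, the rake's blade is in under the cabinet's top and touches the pot (contact force between rake and pot above 0.03 N and x of rake_tip in the frame of cabinet above 0 m and value of joint drawer above 0.15 m), for 0.05 s.
3. the pot stands on the drawer's floor, dragged forward clear of the cabinet (x of pot in the frame of cabinet below -0.03 m and height (world z) of pot below 0.025 m and angle between pot's own z axis and vertical below 0.2 rad), for 0.1 s.
At the end, for the whole second after the job is handed in: The red pot rests upright (0.15 rad) on the cork pad, within 30 mm of its centre; the rake stands upright (0.15 rad) on its mat, its origin within 70 mm along and 50 mm across of the mat's centre; the drawer is still out (above 0.152 m); pot and rake are at rest (horizontal distance between pot and pad below 0.03 m and height (world z) of pot between 0.002 and 0.011 m and angle between each of pot, rake's own z axis and vertical below 0.15 rad and linear speed of each of pot, rake below 0.02 m/s and x of rake in the frame of mat between -0.07 and 0.07 m and y of rake in the frame of mat between -0.05 and 0.05 m and z of rake in the frame of mat below 0.012 m and value of joint drawer above 0.152 m); the robot touches nothing.
It fails at once if a bystander pot or the bur block is moved by more than 20 mm (distance of any of pot_yellow, pot_blue, burs from where it was at the start of the episode above 0.02 m).
It fails at once if the fingers touch the pot while it is under the cabinet's top (contact force between the fingers and pot above 0.3 N and x of pot in the frame of cabinet above 0 m).
It fails at once if the pot is tipped over (more than 0.8 rad) (angle between pot's own z axis and vertical above 0.8 rad).
It fails at once if the pot is dropped or thrown onto the pad (faster than 0.5 m/s within 40 mm of the bench, over the pad) (linear speed of pot above 0.5 m/s and height (world z) of pot below 0.04 m and horizontal distance between pot and pad below 0.07 m).
It also fails if it takes over 72 s, if anything falls off the work surface, if the arm or the gripper's body presses on something with over 40 N, if the wrist force passes 120 N, or if a joint passes its speed limit or range.

## Robot

A 7-joint arm with a two-finger parallel gripper is mounted at the origin on the work surface. World frame = base frame: x ahead of the robot, y to its left, z up, the work surface at z = 0. Lengths are in m, angles in rad, forces in N, time in s.
With the tool pointing down it reaches from about 0.4 to 0.875 m from the base axis. Payload 19.3 kg.
Tool frame: the origin (TCP) lies on the mounting face of the last link; the fingertips stand 173 mm ahead of it and the grasp point (between the pads) lies 155 mm ahead of it (bot.grip_point_offset is the distance from the TCP to the grasp point, in m); z points along the fingers, y is the line along which they close (so a half turn about z gives the same grasp; the last joint's range is limited). The gripper opens to 85 mm and grips with 20 to 120 N. Pads are 22 mm wide; open, the fingers measure 114 mm over their backs; the gripper's body (76 mm by 85 mm) begins 54 mm behind the grasp point. The pads swing forward as they close: fully open they stand 13 mm farther back than shut.
Start: joints at [-1.325, 0.521, -0.036, 1.599, 0.021, 1.021, -0.113], TCP at [0.194, 0.594, 0.405] pointing down, gripper open.
Joint ranges: [-2.91, 2.91], [-0.3, 2.13], [-1.5, 1.42], [0.17, 2.43], [-1.26, 4.41], [0.16, 1.93], [-2.52, 2.52]. Speed limits (rad/s): [1.89, 1.89, 2.39, 2.39, 3.01, 3.01, 3.01].

## Interface

Orientations are given as [roll, pitch, yaw] about the fixed x, y, z axes, in that order (R = Rz(yaw) Ry(pitch) Rx(roll)).
In Python, from workcell import bot gives the robot as it stands.
- The arm moves only by the tool arm_command, never from a script. Its argument "deltas" is a list of rows, each a list of 3 entries, a list of its own where there are three numbers: the shift along the tool's x, y, z in cm, then the turn, a rotation vector about the tool's x, y, z in rad, then the finger opening in cm, from 0 to 8.54. In form: [[[tx, ty, tz], [rx, ry, rz], claw], ...]. A call has 1 to 20 rows; each row shifts and turns the commanded pose from where the row before left it, along the tool's axes as they then stand; what a row does not reach is not made up. A row lasts 1/10 s, in which the tool goes at most 50 mm and 8.59 degrees, less where a joint would pass 70% of its speed; a pose out of reach is approached as far as the arm can. A call with a gripper value outside its range is refused whole. The fingers move at their own pace and stop on an object; "newtons" is the grip in N (left out, the last holds). Time passes only in rows, so rows that do not move let the fingers close. It gives the time, the measured TCP pose, the force, the opening and the grip force at its end, in the units of the state.
- bot.observe(): the state, without advancing time (a new reading comes with each control period).
- bot.grab_frame(name): name is "scene" or "top"; returns a dict with "frame" (384x512x3 uint8, red, green, blue), "K" (3x3 intrinsics, pixels), "k1" (the pictures are not rectified: a ray, as slopes to the right and down, at radius r is drawn at 1 + k1 r^2 times it, then the intrinsics apply), "rvec" (rotation vector, rad) and "tvec" (3), from world to camera coordinates, as OpenCV has them. Camera axes: x right, y down, z forward; pixel columns grow to the right and rows downward; lengths in m; the calibration is good to about 2 mm. A picture is of the moment at which its call begins. There is no depth.
- bot.job_done(): hands the job in; it is judged then, once.
Trained networks look in a picture, given as the dict that the camera call returned (one of the last four; its "shot" number tells which), for a name from the list of things; names that differ only in an ending like _2 or _b are one class to them, and where a whole thing is asked for, a point or a joint stands for the part that bears it (a point fixed in the world has none). Each returns a list of dicts, best first, with "p" (0 to 1); they miss things now and then, are a little off and sometimes report something else, mostly with a low value. They report only what shows in the picture. A call takes as long as a camera call. They do not tell look-alikes from the thing itself.
- bot.find_in(name, picture): "rect" ([left, top, width, height] in pixels, round what is visible of it).
- bot.mark_of(name, picture): "at" ([column, row] in pixels: a listed point, or the origin of a listed thing).
The state is a dict: "clock": time; "qpos": joint angles; "qd": joint speeds; "joint_efforts": joint torques, N m; "position": TCP position; "tool_rot": TCP orientation; "force": force on the tool from outside, world axes, zero at the start; "moment": the same for the moment, N m; "grip_width": finger opening in m; "finger_force": force on a finger pad.
Only numpy, scipy, OpenCV 4.12 (cv2) and the standard library are available. Lean on these libraries where they do the work, as an engineer would, in place of code of your own. Each camera call takes 0.05 s, during which the arm holds its last target. There are 200 camera calls.

## Working session

There is one attempt and no reset: what is moved stays moved. The work goes in short steps, Python scripts to look and compute and a tool call to move; the robot and the scene stay as the last step left them, time stands still between calls to the robot, and variables do not carry over. Pictures are saved under pics/ and viewed, at most 10 in all, crops included, and the job is handed in when it is done.

Besides the shell and the picture viewer there is one more tool, called after "Call:" as a command line: name --argument value ..., lists and objects as JSON in quotes. arm_command: Moves the arm, as the interface text tells. Its arguments: {"type":"object","properties":{"deltas":{"type":"array","items":{"type":"array"}},"newtons":{"type":"number"}},"required":["deltas"]}

```bash
mkdir -p pics; ls; cat > h.py <<'E'
import numpy as np,cv2
from workcell import bot
def ray(f,uv):
    K=np.array(f["K"]);k=f["k1"]
    d=(np.array(uv,float)-[K[0,2],K[1,2]])/[K[0,0],K[1,1]]
    s=d.copy()
    for _ in range(30): s=d/(1+k*(s@s))
    R=cv2.Rodrigues(np.array(f["rvec"],float))[0];t=np.array(f["tvec"],float).ravel()
    return -R.T@t, R.T@np.r_[s,1]
def at(f,uv,z):
    c,d=ray(f,uv); return c+d*(z-c[2])/d[2]
def px(f,p):
    R=cv2.Rodrigues(np.array(f["rvec"],float))[0];q=R@np.array(p,float)+np.array(f["tvec"],float).ravel()
    s=q[:2]/q[2];s=s*(1+f["k1"]*(s@s));K=np.array(f["K"]);return s*[K[0,0],K[1,1]]+[K[0,2],K[1,2]]
def tri(f,a,g,b):
    c,d=ray(f,a);e,h=ray(g,b)
    s=np.linalg.lstsq(np.c_[d,-h],e-c,rcond=None)[0]
    return (c+d*s[0]+e+h*s[1])/2, np.linalg.norm(c+d*s[0]-e-h*s[1])
def save(f,n,crop=None,sc=1):
    im=f["frame"][:,:,::-1]
    if crop: x,y,w,h=crop; im=im[y:y+h,x:x+w]
    cv2.imwrite("pics/"+n,cv2.resize(im,None,fx=sc,fy=sc,interpolation=cv2.INTER_CUBIC))
E
python3 - <<'E'
from h import *
np.set_printoptions(precision=3,suppress=True)
S=bot.grab_frame("scene");T=bot.grab_frame("top")
im=np.vstack([S["frame"],T["frame"]]);
save(S,"s0.png",None,1.5);save(T,"t0.png",None,1.5)
for f in (S,T):
    print(ray(f,(256,192)))
Z=dict(cabinet=0,drawer_in=.016,drawer_handle=.06,pot=.016,rake=.003,rake_grip=.093,rake_tip=.003,mat=0,pad=0,pot_yellow=0,pot_blue=0,burs=0)
for n,z in Z.items():
    for l,f in (("S",S),("T",T)):
        for r in bot.mark_of(n,f)[:4]: print(n,l,round(r["p"],2),np.round(r["at"],1),at(f,r["at"],z))
s=bot.observe();print(s)
E
```

```text
pics
(array([ 1.425, -0.186,  0.836]), array([-0.779,  0.157, -0.608]))
(array([0.381, 0.008, 1.287]), array([ 0.094, -0.04 , -0.995]))
cabinet S 0.67 [269.7 252.5] [0.634 0.011 0.   ]
cabinet T 0.8 [238.1 153.9] [0.634 0.019 0.   ]
drawer_handle S 0.94 [262.8 217.5] [0.553 0.009 0.06 ]
drawer_handle S 0.66 [154.2 229.5] [ 0.541 -0.294  0.06 ]
drawer_handle S 0.64 [359.5 252.8] [0.739 0.224 0.06 ]
drawer_handle T 0.85 [240.4 177.6] [0.544 0.01  0.06 ]
pot T 0.35 [159.1 197. ] [0.482 0.283 0.016]
rake S 0.85 [ 82.8 283.8] [ 0.646 -0.481  0.003]
rake S 0.73 [262.1 215.8] [0.48  0.023 0.003]
rake S 0.7 [143.  224.6] [ 0.447 -0.334  0.003]
rake S 0.69 [146.7 177.8] [ 0.202 -0.324  0.003]
rake T 0.88 [334.2 200.4] [ 0.476 -0.312  0.003]
rake T 0.83 [338.3 279.4] [ 0.209 -0.321  0.003]
rake T 0.55 [391.  210.4] [ 0.442 -0.509  0.003]
rake T 0.44 [376.3 150.2] [ 0.652 -0.464  0.003]
rake_grip S 0.81 [136.5 162. ] [ 0.238 -0.342  0.093]
rake_grip S 0.8 [ 87.6 257. ] [ 0.646 -0.448  0.093]
rake_grip S 0.69 [140.2 191.6] [ 0.402 -0.328  0.093]
rake_grip S 0.66 [ 72.6 221.6] [ 0.502 -0.502  0.0
[... 944 characters left out ...]
66 [357.9 254.8] [0.693 0.249 0.   ]
pot_blue T 0.46 [164.3 136.2] [0.694 0.275 0.   ]
burs S 0.92 [419.1 213.6] [ 0.566  0.503 -0.   ]
burs T 0.78 [ 97.5 171.2] [0.57  0.502 0.   ]
burs T 0.18 [164.3 136.5] [0.693 0.275 0.   ]
{'clock': 1.3, 'qpos': array([-1.325,  0.521, -0.036,  1.6  ,  0.021,  1.021, -0.113]), 'qd': array([-0.002,  0.001,  0.   ,  0.   ,  0.001,  0.001, -0.001]), 'joint_efforts': array([ -0.   , -92.687,   1.978, -37.025,   0.018,   0.002,   0.   ]), 'position': array([0.194, 0.594, 0.405]), 'tool_rot': array([-3.142,  0.   ,  2.826]), 'force': array([-1.018, -0.73 ,  0.148]), 'moment': array([0.03 , 0.008, 0.013]), 'finger_force': 0.0, 'grip_width': 0.08551158514172069}
```

View pics.

View pics/s0.png

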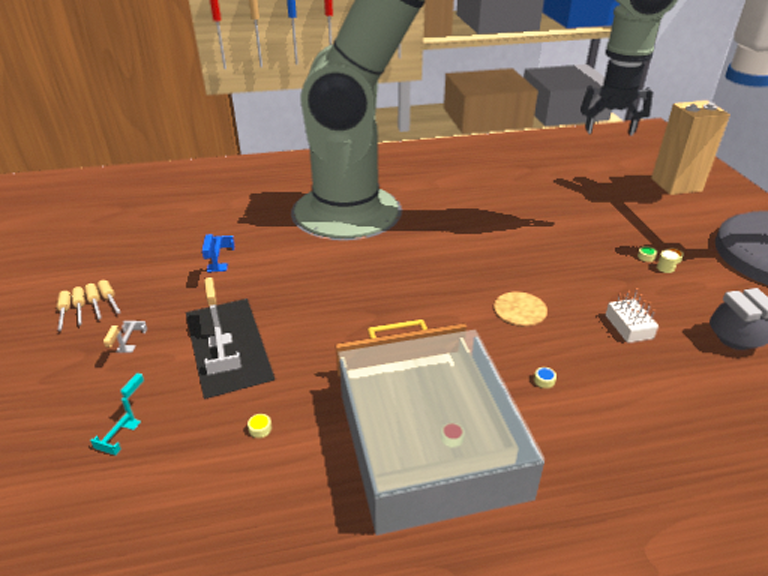

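View pics/t0.png

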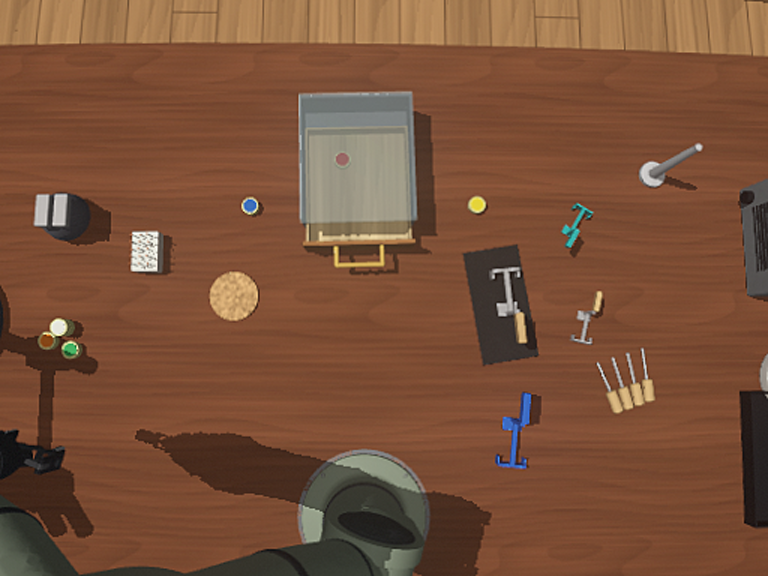

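```bash
python3 - <<'E'
from h import *
T=bot.grab_frame("top");S=bot.grab_frame("scene")
a=cv2.resize(T["frame"][55:195,195:290,::-1],None,fx=4,fy=4,interpolation=cv2.INTER_CUBIC)
b=cv2.resize(T["frame"][155:250,300:370,::-1],None,fx=4,fy=4,interpolation=cv2.INTER_CUBIC)
c=np.zeros((560,400+280,3),np.uint8);c[:560,:380]=a;c[:380,390:670]=b
for i in range(0,380,40): cv2.putText(c,str(195+i//4),(i,8),0,.3,(255,255,255));cv2.line(c,(i,0),(i,4),(255,255,255))
for i in range(0,560,40): cv2.putText(c,str(55+i//4),(0,i+4),0,.3,(255,255,255))
for i in range(0,280,40): cv2.putText(c,str(300+i//4),(390+i,390),0,.3,(255,255,255))
for i in range(0,380,40): cv2.putText(c,str(155+i//4),(650,i+4),0,.3,(255,255,255))
cv2.imwrite("pics/c1.png",c)
E
```

```text
(no output)
```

View pics/c1.png

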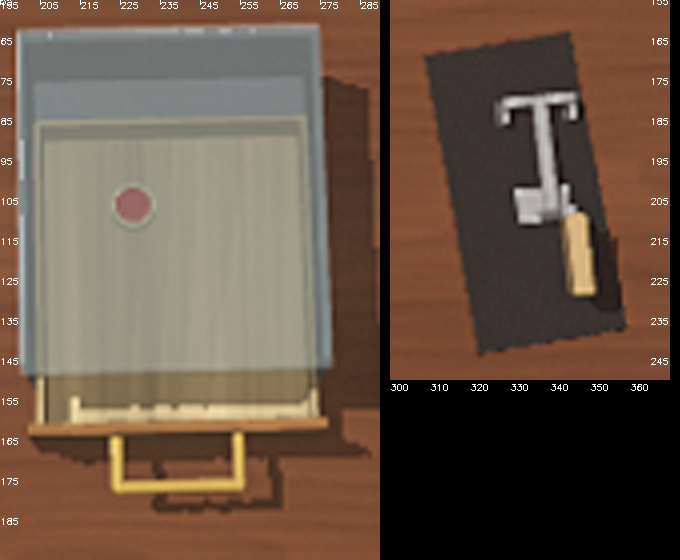

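```bash
python3 - <<'E'
from h import *
np.set_printoptions(precision=4,suppress=True)
T=bot.grab_frame("top");S=bot.grab_frame("scene")
c=np.array([at(T,p,.1) for p in [(200.3,148.7),(277.5,146.2),(275,61.2),(199.5,62.5)]])
print("cab",c,[np.linalg.norm(c[i]-c[i-1]) for i in range(4)])
for i in range(4):
    d=c[i]-c[i-1];print(np.degrees(np.arctan2(d[1],d[0])))
h=np.array([at(T,p,.065) for p in [(224.2,176.7),(255,176)]]);print("handle",h,h.mean(0),np.linalg.norm(h[0]-h[1]))
print("pot",at(T,(228,106),.034), "rakegrip",at(T,(347.7,218.5),.105))
b=np.array([at(T,p,.03) for p in [(327.5,180),(346.8,179)]]);print("blade",b,b.mean(0),np.linalg.norm(b[0]-b[1]))
m=np.array([at(T,p,.003) for p in [(309.2,169),(345.3,163.3),(359,236.7),(322.5,243.5)]]);print("mat",m,m.mean(0))
for n in ["drawer_handle","rake_grip","rake_tip","pot"]:
  a=[r["at"] for r in bot.mark_of(n,S)];bb=[r["at"] for r in bot.mark_of(n,T)]
  for x in a:
    for y in bb:
      p,e=tri(S,x,T,y)
      if e<.012: print(n,p,e,x,y)
E
```

```text
cab [[ 0.6303  0.1383  0.1   ]
 [ 0.6408 -0.108   0.1   ]
 [ 0.9267 -0.101   0.1   ]
 [ 0.9189  0.1474  0.1   ]] [np.float64(0.2887359666248455), np.float64(0.24647501689808463), np.float64(0.2859562816356299), np.float64(0.2484687617280724)]
-178.19951605016064
-87.56097619762654
1.3979367108962677
91.79127665468106
handle [[ 0.5457  0.0626  0.065 ]
 [ 0.5488 -0.0376  0.065 ]] [0.5473 0.0125 0.065 ] 0.10026713392149424
pot [0.7934 0.0543 0.034 ] rakegrip [ 0.4113 -0.328   0.105 ]
blade [[ 0.5422 -0.2833  0.03  ]
 [ 0.5462 -0.3491  0.03  ]] [ 0.5442 -0.3162  0.03  ] 0.06596759960719052
mat [[ 0.5833 -0.2267  0.003 ]
 [ 0.6045 -0.3529  0.003 ]
 [ 0.3523 -0.3948  0.003 ]
 [ 0.3292 -0.2692  0.003 ]] [ 0.4673 -0.3109  0.003 ]
drawer_handle [0.5547 0.0127 0.0602] 0.009780979869347995 [262.5, 217.8] [238.1, 174.0]
rake_grip [ 0.4153 -0.3109  0.1083] 0.007157423642279337 [144.0, 189.2] [341.4, 217.1]
rake_grip [ 0.2409 -0.3379  0.095 ] 0.001970168019961093 [138.0, 161.9] [351.2, 273.2]
rake_grip [ 0.4764 -0.5086  0.0744] 0.0038150703826361687 [74.0, 221.2] [399.8, 198.9]
rake_tip [ 0.6339 -0.42    0.199 ] 0.0009174115669863651 [89.4, 219.5] [385.2, 142.7]
rake_tip [ 0.6837 -0.5057 -0.0153] 0.003492072554236818 [71.7, 301.7] [385.2, 142.7]
rake_tip [ 0.5496 -0.3151  0.0069] 0.0013006283580183917 [149.7, 246.7] [335.3, 178.8]
rake_tip [ 0.4795 -0.3204 -0.061 ] 0.008914133576025204 [149.7, 246.7] [331.0, 200.5]
```

The rake candidates in the scene view (original pixels) are:
- Silver on the black mat at (145,223).
- Small silver at (83,225).
- Blue at (143,167).
- Turquoise at (82,275).

The large silver one on the mat, top view (339,203), fits the description, and the crop confirms it. The crop also shows the handle bar ends at (224,177) and (255,176), the pot at (228,106), and the cabinet front edge at (200,149)–(277,146).

Call:
arm_command --deltas '[[[0,0,0],[0,0,0.122],3.5],[[0,0,0],[0,0,0.122],3.5],[[0,0,0],[0,0,0.122],3.5],[[0,0,0],[0,0,0.122],3.5],[[0,0,0],[0,0,0.122],3.5],[[0,0,0],[0,0,0.122],3.5],[[0,0,0],[0,0,0.122],3.5],[[0,0,0],[0,0,0.122],3.5],[[0,0,0],[0,0,0.122],3.5],[[0,0,0],[0,0,0.122],3.5]]' --newtons 60

```text
clock: 2.9
position: [0.1941, 0.5941, 0.4047]
tool_rot: [-3.142, -0.0, 1.601]
force: [0.3, -0.3, -0.7]
grip_width: 0.0347
finger_force: 0.0
```

Call:
arm_command --deltas '[[[-2.97,1.66,0.5],[0,0,0],3.5],[[-2.97,1.66,0.5],[0,0,0],3.5],[[-2.97,1.66,0.5],[0,0,0],3.5],[[-2.97,1.66,0.5],[0,0,0],3.5],[[-2.97,1.66,0.5],[0,0,0],3.5],[[-2.97,1.66,0.5],[0,0,0],3.5],[[-2.97,1.66,0.5],[0,0,0],3.5],[[-2.97,1.66,0.5],[0,0,0],3.5],[[-2.97,1.66,0.5],[0,0,0],3.5],[[-2.97,1.66,0.5],[0,0,0],3.5],[[-2.97,1.66,0.5],[0,0,0],3.5],[[-2.97,1.66,0.5],[0,0,0],3.5],[[-2.97,1.66,0.5],[0,0,0],3.5],[[-2.97,1.66,0.5],[0,0,0],3.5],[[-2.97,1.66,0.5],[0,0,0],3.5],[[-2.97,1.66,0.5],[0,0,0],3.5],[[-2.97,1.66,0.5],[0,0,0],3.5],[[-2.97,1.66,0.5],[0,0,0],3.5],[[-2.97,1.66,0.5],[0,0,0],3.5],[[-2.97,1.66,0.5],[0,0,0],3.5]]'

```text
clock: 4.9
position: [0.5473, 0.0108, 0.3046]
tool_rot: [3.141, -0.0, 1.606]
force: [1.0, 0.7, -1.3]
grip_width: 0.035
finger_force: 0.0
```

Call:
arm_command --deltas '[[[0,0,2.5],[0,0,0],3.5],[[0,0,2.5],[0,0,0],3.5],[[0,0,2],[0,0,0],3.5],[[0,0,1.2],[0,0,0],3.5],[[0,0,0.8],[0,0,0],3.5],[[0,0,0],[0,0,0],0.5],[[0,0,0],[0,0,0],0.5],[[0,0,0],[0,0,0],0.5],[[0,0,0],[0,0,0],0.5],[[0,0,0],[0,0,0],0.5]]' --newtons 40

```text
clock: 5.9
position: [0.547, 0.012, 0.2153]
tool_rot: [3.14, -0.0, 1.606]
force: [2.0, -0.2, 2.5]
grip_width: 0.0085
finger_force: 39.7
```

Call:
arm_command --deltas '[[[0,-0.4,0],[0,0,0],0.5],[[0,-0.8,0],[0,0,0],0.5],[[0,-1,0],[0,0,0],0.5],[[0,-1,0],[0,0,0],0.5],[[0,-1,0],[0,0,0],0.5],[[0,-1,0],[0,0,0],0.5],[[0,-1,0],[0,0,0],0.5],[[0,-1,0],[0,0,0],0.5],[[0,-1,0],[0,0,0],0.5],[[0,-1,0],[0,0,0],0.5],[[0,-1,0],[0,0,0],0.5],[[0,-0.6,0],[0,0,0],0.5],[[0,-0.4,0],[0,0,0],0.5],[[0,-0.2,0],[0,0,0],0.5],[[0,0,0],[0,0,0],0.5]]'

```text
clock: 7.4
position: [0.4323, 0.0083, 0.2152]
tool_rot: [3.141, -0.0, 1.606]
force: [-0.7, 2.1, 11.5]
grip_width: 0.0082
finger_force: 40.6
```

Call:
arm_command --deltas '[[[0,-0.2,0],[0,0,0],0.5],[[0,-0.2,0],[0,0,0],0.5],[[0,0,0],[0,0,0],0.5]]'

```text
clock: 7.7
position: [0.43, 0.0082, 0.2153]
tool_rot: [3.136, -0.0, 1.606]
force: [13.1, 1.6, -3.9]
grip_width: 0.0088
finger_force: 39.5
```

Call:
arm_command --deltas '[[[0,-0.1,0],[0,0,0],0.5],[[0,0,0],[0,0,0],0.5],[[0,0,0],[0,0,0],0.5],[[0,0.1,0],[0,0,0],3.5],[[0,0,0],[0,0,0],3.5],[[0,0,0],[0,0,0],3.5],[[0,0,-1],[0,0,0],3.5],[[0,0,-3],[0,0,0],3.5],[[0,0,-4],[0,0,0],3.5],[[0,0,-4],[0,0,0],3.5]]'

```text
clock: 8.7
position: [0.4281, 0.0076, 0.3365]
tool_rot: [-3.14, 0.0, 1.605]
force: [-0.0, 0.5, -0.6]
grip_width: 0.0346
finger_force: 0.0
```

```bash
python3 - <<'E'
from h import *
np.set_printoptions(precision=4,suppress=True)
T=bot.grab_frame("top");S=bot.grab_frame("scene")
for n in ["rake_grip","rake_tip","pot","drawer_handle"]:
  for l,f in (("S",S),("T",T)):
    print(n,l,[(round(r["p"],2),np.round(r["at"],1)) for r in bot.mark_of(n,f)[:4]])
# red disc centroid
for f in (T,S):
  h=cv2.cvtColor(f["frame"],cv2.COLOR_RGB2HSV);m=((h[...,0]>165)|(h[...,0]<6)).astype(np.uint8)*(h[...,1]>60)
  c,lab,st,ce=cv2.connectedComponentsWithStats(m)
  for i in range(1,c):
    p=at(f,ce[i],.034)
    if st[i,4]>15 and .6<p[0]<.8 and abs(p[1])<.15: print("red",st[i],ce[i],p)
save(T,"c2.png",(190,50,200,200),3);print(bot.observe()["qpos"],bot.observe()["position"])
E
```

```text
rake_grip S [(0.91, array([143.6, 192.1])), (0.76, array([136.8, 160.2])), (0.74, array([ 84.8, 257.7])), (0.63, array([ 73.2, 222.8]))]
rake_grip T [(0.69, array([349.7, 270.7])), (0.68, array([342.2, 219.2])), (0.67, array([396.9, 200.5])), (0.64, array([165.5, 139.1]))]
rake_tip S [(0.9, array([ 71.6, 297.6])), (0.8, array([148.4, 247. ])), (0.61, array([148.2, 164.1])), (0.59, array([ 85.9, 220.4]))]
rake_tip T [(0.74, array([336.8, 179. ])), (0.69, array([387.2, 143.2])), (0.57, array([385.3, 225.2]))]
pot S []
pot T []
drawer_handle S [(0.66, array([252.3, 192.9])), (0.31, array([143.3, 228.2]))]
drawer_handle T []
red [225 137   8   7  52] [228.5 140. ] [0.6749 0.0511 0.034 ]
red [282 249  11   8  67] [287.2687 252.6269] [0.6767 0.0492 0.034 ]
[-0.4394  0.3433  0.3495  2.1764 -0.1907  0.6515  0.0784] [0.4286 0.0078 0.3341]
```

View pics/c2.png

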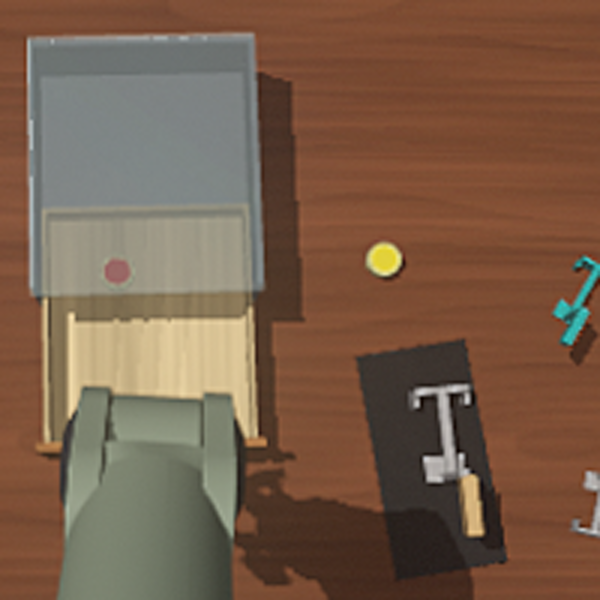

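Call:
arm_command --deltas '[[[0,0,0],[0,0,0.126],6],[[0,0,0],[0,0,0.126],6],[[0,0,0],[0,0,0.126],6],[[0,0,0],[0,0,0.126],6],[[0,0,0],[0,0,0.126],6],[[0,0,0],[0,0,0.126],6],[[0,0,0],[0,0,0.126],6],[[0,0,0],[0,0,0.126],6],[[0,0,0],[0,0,0.126],6],[[0,0,0],[0,0,0.126],6],[[0,0,0],[0,0,0.126],6],[[0,0,0],[0,0,0.126],6]]'

```text
clock: 10.4
position: [0.4287, 0.0079, 0.3343]
tool_rot: [3.141, 0.001, 0.088]
force: [1.6, 0.1, -1.0]
grip_width: 0.0596
finger_force: 0.0
```

Call:
arm_command --deltas '[[[-0.41,2.79,0],[0,0,0],6],[[-0.41,2.79,0],[0,0,0],6],[[-0.41,2.79,0],[0,0,0],6],[[-0.41,2.79,0],[0,0,0],6],[[-0.41,2.79,0],[0,0,0],6],[[-0.41,2.79,0],[0,0,0],6],[[-0.41,2.79,0],[0,0,0],6],[[-0.41,2.79,0],[0,0,0],6],[[-0.41,2.79,0],[0,0,0],6],[[-0.41,2.79,0],[0,0,0],6],[[-0.41,2.79,0],[0,0,0],6],[[-0.41,2.79,0],[0,0,0],6],[[0,0,1.5],[0,0,0],6],[[0,0,1.5],[0,0,0],6],[[0,0,0],[0,0,0],6]]'

```text
clock: 11.9
position: [0.4106, -0.3299, 0.3028]
tool_rot: [-3.14, 0.003, 0.093]
force: [0.4, 0.1, 0.9]
grip_width: 0.0598
finger_force: 0.0
```

```bash
python3 - <<'E'
from h import *
S=bot.grab_frame("scene");save(S,"c3.png",(70,100,160,160),3.6)
s=bot.observe();print(s["qpos"],s["position"],s["tool_rot"])
for p in [(.411,-.33,.093),(.411,-.33,.105)]: print((px(S,p)-[70,100])*3.6)
E
```

```text
[ 0.10870099  0.60329819  0.64202897  1.97040293 -0.52629947  0.74107585
 -0.41122096] [ 0.41078064 -0.33003085  0.30389423] [-3.14053155e+00  2.10693797e-03  9.32554651e-02]
[250.00393104 336.4362761 ]
[247.38370799 324.6748884 ]
```

View pics/c3.png

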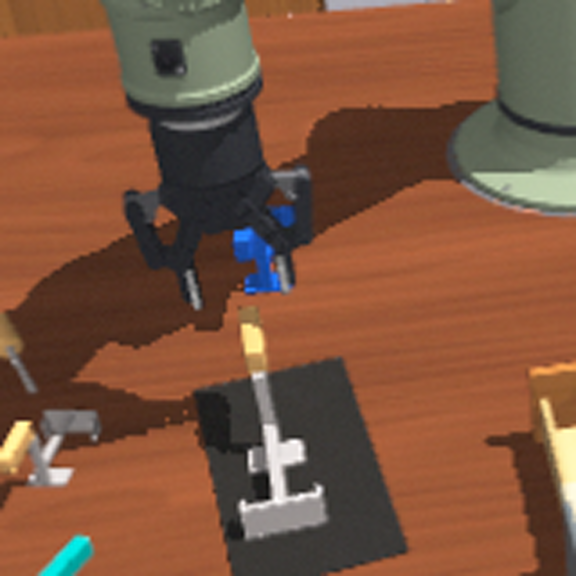

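The picture shows the handle centred at about (253,340) against the predicted (250,336), between the open fingers. The estimate holds, so I descend and grip.

Call:
arm_command --deltas '[[[0,0,2],[0,0,0],6],[[0,0,2],[0,0,0],6],[[0,0,1],[0,0,0],6],[[0,0,0.5],[0,0,0],6],[[0,0,0],[0,0,0],0.5],[[0,0,0],[0,0,0],0.5],[[0,0,0],[0,0,0],0.5],[[0,0,0],[0,0,0],0.5],[[0,0,0],[0,0,0],0.5],[[0,0,0],[0,0,0],0.5]]' --newtons 100

```text
clock: 12.95
position: [0.4112, -0.3302, 0.2503]
tool_rot: [3.141, -0.001, 0.094]
force: [-1.4, 0.7, 6.8]
grip_width: 0.0143
finger_force: 97.6
```

Call:
arm_command --deltas '[[[0,0,-0.5],[0,0,0],0.5],[[0,0,-1.5],[0,0,0],0.5],[[0,0,-2],[0,0,0],0.5],[[0,0,-2],[0,0,0],0.5],[[0,0,-2],[0,0,0],0.5],[[0,0,-2],[0,0,0],0.5],[[0,0,-1],[0,0,0],0.5],[[0,0,0],[0,0,0],0.5],[[0,0,0],[0,0,0],0.5]]'

```text
clock: 13.85
position: [0.4111, -0.3298, 0.3594]
tool_rot: [-3.141, 0.0, 0.094]
force: [0.5, -0.5, -2.1]
grip_width: 0.0142
finger_force: 97.6
```

```bash
python3 - <<'E'
from h import *
np.set_printoptions(precision=4,suppress=True)
S=bot.grab_frame("scene");T=bot.grab_frame("top")
s=bot.observe();print(s["position"],s["tool_rot"],s["force"],s["moment"])
a=cv2.resize(S["frame"][100:250,70:220,::-1],None,fx=3.6,fy=3.6);cv2.imwrite("pics/c4.png",a)
b=s["tool_rot"][2];g=s["position"]-[0,0,.155]
X=np.array([np.cos(b),np.sin(b),0]);Y=np.array([-X[1],X[0],0])
for n,q in dict(tip=(132,0,-90),bl=(132,31,-59),br=(132,-31,-59),grip=(0,0,0)).items():
  p=g+(q[0]*X+q[1]*Y)*1e-3+[0,0,q[2]*1e-3];print(n,p,(px(S,p)-[70,100])*3.6,px(T,p))
for n in("rake_tip","rake_grip"):
  for f in(S,T):print(n,[(round(r["p"],2),np.round(r["at"],1)) for r in bot.mark_of(n,f)[:4]])
E
```

```text
[ 0.411  -0.3298  0.359 ] [-3.1409  0.001   0.0938] [-0.0352 -0.0182 -2.1322] [-0.0598  0.1209 -0.019 ]
tip [ 0.5424 -0.3174  0.114 ] [259.5116 418.1985] [344.2972 176.6923]
bl [ 0.5395 -0.2866  0.145 ] [295.7635 377.806 ] [337.1141 176.1858]
br [ 0.5453 -0.3483  0.145 ] [207.904  393.8777] [356.9216 174.5001]
grip [ 0.411  -0.3298  0.204 ] [224.6737 221.8012] [357.9473 217.7677]
rake_tip [(0.87, array([ 73.2, 296.8])), (0.74, array([143.3, 216.9])), (0.57, array([143.5, 166.4])), (0.53, array([ 88.8, 218.6]))]
rake_tip [(0.73, array([344.3, 176.2])), (0.44, array([385. , 141.2]))]
rake_grip [(0.86, array([ 75.8, 222.5])), (0.72, array([131.7, 158.2])), (0.72, array([136. , 162.9]))]
rake_grip [(0.67, array([355.2, 219. ])), (0.59, array([378.3, 157.1]))]
```

View pics/c4.png

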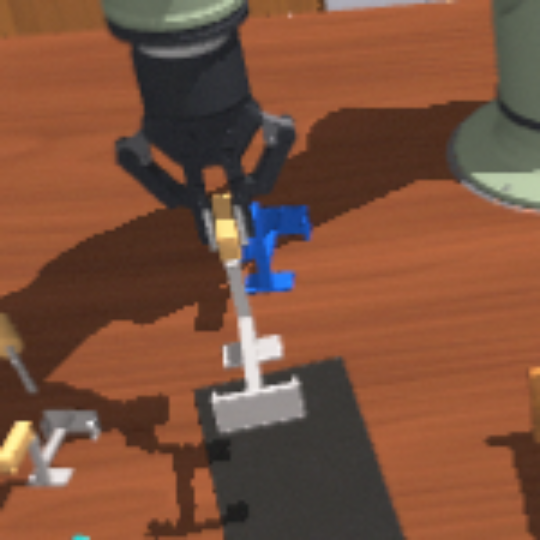

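The gripped rake matches the prediction: tip seen at (258,421) in the crop against (259,418) predicted. It is rigid, level and on axis, so I carry it over to the drawer.

Call:
arm_command --deltas '[[[0,0,-1],[0,0,0.03],0.5],[[0,0,-1.1],[0,0,0.03],0.5],[[0.3,-1.3,0],[0,0,0],0.5],[[0.6,-2.5,0],[0,0,0],0.5],[[0.6,-2.5,0],[0,0,0],0.5],[[0.6,-2.5,0],[0,0,0],0.5],[[0.6,-2.5,0],[0,0,0],0.5],[[0.6,-2.5,0],[0,0,0],0.5],[[0.6,-2.5,0],[0,0,0],0.5],[[0.6,-2.5,0],[0,0,0],0.5],[[0.6,-2.5,0],[0,0,0],0.5],[[0.6,-2.5,0],[0,0,0],0.5],[[0.6,-2.5,0],[0,0,0],0.5],[[0.6,-2.5,0],[0,0,0],0.5],[[0.6,-2.5,0],[0,0,0],0.5],[[0.6,-2.5,0],[0,0,0],0.5],[[0.6,-2.5,0],[0,0,0],0.5],[[0.3,-2,0],[0,0,0],0.5],[[0.2,-1.3,0],[0,0,0],0.5],[[0,0,0],[0,0,0],0.5]]'

```text
clock: 16.15
position: [0.4898, 0.0702, 0.3804]
tool_rot: [3.141, 0.0, 0.036]
force: [-0.3, -0.2, -2.3]
grip_width: 0.0145
finger_force: 97.7
```

```bash
python3 - <<'E'
from h import *
np.set_printoptions(precision=4,suppress=True)
s=bot.observe();print(s["position"],s["tool_rot"],s["qpos"])
print(s["position"][:2]-[.485,.0437])
E
```

```text
[0.4898 0.0702 0.3804] [3.1415 0.0004 0.0359] [-0.8528  0.4587  0.7974  1.9896 -0.4283  0.8673 -1.3574]
[0.0048 0.0265]
```

Call:
arm_command --deltas '[[[-0.3,1.3,0],[0,0,0],0.5],[[-0.3,1.3,0],[0,0,0],0.5],[[0,0,1.2],[0,0,0],0.5],[[0,0,2],[0,0,0],0.5],[[0,0,2],[0,0,0],0.5],[[0,0,2],[0,0,0],0.5],[[0,0,1],[0,0,0],0.5],[[0,0,0.4],[0,0,0],0.5],[[0,0,0],[0,0,0],0.5],[[0,0,0],[0,0,0],0.5]]'

```text
clock: 17.15
position: [0.4848, 0.0425, 0.2953]
tool_rot: [-3.141, -0.001, 0.033]
force: [-0.3, -0.2, -1.3]
grip_width: 0.0143
finger_force: 97.7
```

```bash
python3 - <<'E'
from h import *
np.set_printoptions(precision=4,suppress=True)
S=bot.grab_frame("scene");s=bot.observe();print(s["position"],s["tool_rot"],s["force"])
b=s["tool_rot"][2];g=s["position"]-[0,0,.155]
X=np.array([np.cos(b),np.sin(b),0]);Y=np.array([-X[1],X[0],0])
cr=(215,145,150,150)
for n,q in dict(tip=(132,0,-91.5),bl=(132,31,-60.5),br=(132,-31,-60.5)).items():
  p=g+(q[0]*X+q[1]*Y)*1e-3+[0,0,q[2]*1e-3];print(n,p,(px(S,p)-cr[:2])*4)
for p in [(.676,.05,.034)]:print((px(S,p)-cr[:2])*4)
save(S,"c5.png",cr,4)
h=cv2.cvtColor(S["frame"],cv2.COLOR_RGB2HSV);m=((h[...,0]>165)|(h[...,0]<6)).astype(np.uint8)*(h[...,1]>60)
c,lab,st,ce=cv2.connectedComponentsWithStats(m)
for i in range(1,c):
    p=at(S,ce[i],.034)
    if st[i,4]>15 and .6<p[0]<.8 and abs(p[1])<.15: print("red",st[i],ce[i],p)
E
```

```text
[0.4848 0.0426 0.2953] [-3.1413 -0.0009  0.0337] [-0.6527  0.0527 -1.2019]
tip [0.6167 0.047  0.0488] [264.5398 354.4404]
bl [0.6157 0.078  0.0798] [309.672  313.8349]
br [0.6177 0.0161 0.0798] [222.0674 328.3167]
[289.9421 429.644 ]
red [282 249  11   8  67] [287.2687 252.6269] [0.6767 0.0492 0.034 ]
```

View pics/c5.png

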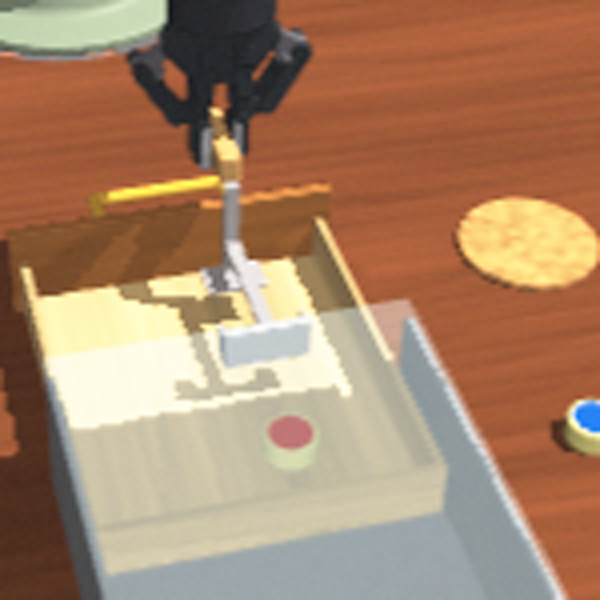

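The blade's lower edge is at about (267,362) in the crop against (264,354) predicted. It is inside the drawer in front of the cabinet face and in line with the pot at (290,435). I pass over the pot and lower behind it.

Call:
arm_command --deltas '[[[0.5,0,0],[0,0,0],0.5],[[1.2,0,0],[0,0,0],0.5],[[1.5,0,0],[0,0,0],0.5],[[1.5,0,0],[0,0,0],0.5],[[1.5,0,0],[0,0,0],0.5],[[1.5,0,0],[0,0,0],0.5],[[0.9,0,0],[0,0,0],0.5],[[0.5,0,0],[0,0,0],0.5],[[0,0,0],[0,0,0],0.5],[[0,0,0.6],[0,0,0],0.5],[[0,0,0.8],[0,0,0],0.5],[[0,0,0.8],[0,0,0],0.5],[[0,0,0.4],[0,0,0],0.5],[[0,0,0],[0,0,0],0.5]]'

```text
clock: 18.6
position: [0.5753, 0.0457, 0.2679]
tool_rot: [3.141, 0.001, 0.034]
force: [0.2, -0.2, -1.4]
grip_width: 0.0146
finger_force: 97.7
```

```bash
python3 - <<'E'
from h import *
np.set_printoptions(precision=4,suppress=True)
S=bot.grab_frame("scene");s=bot.observe();print(s["position"],s["tool_rot"],s["force"])
cr=(215,145,150,150)
save(S,"c6.png",cr,4)
E
```

```text
[0.5754 0.0457 0.2684] [3.1414 0.0006 0.0336] [-0.2819  0.3908 -2.6036]
```

View pics/c6.png

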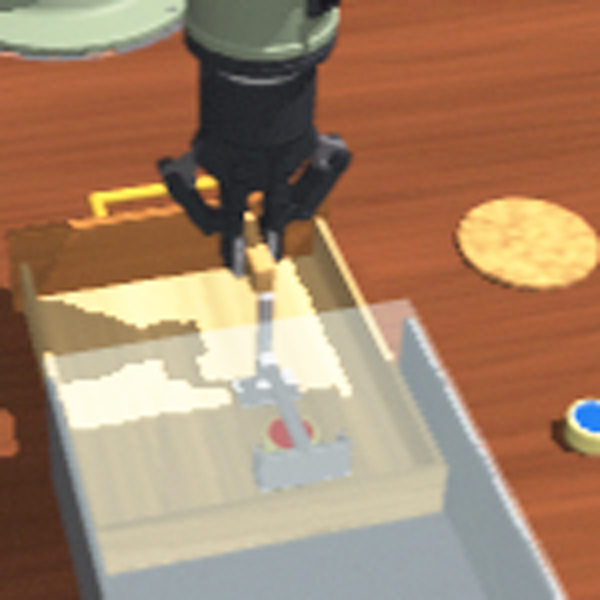

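The blade stands behind the pot at (303,465) in the crop, with the bar above it and the pot unmoved at (292,432). I drag now.

Call:
arm_command --deltas '[[[0,0,0.2],[0,0,0],0.5],[[-0.3,0,0],[0,0,0],0.5],[[-0.3,0,0],[0,0,0],0.5],[[-0.3,0,0],[0,0,0],0.5],[[-0.3,0,0],[0,0,0],0.5],[[-0.5,0,0],[0,0,0],0.5],[[-0.8,0,0],[0,0,0],0.5],[[-0.8,0,0],[0,0,0],0.5],[[-0.8,0,0],[0,0,0],0.5],[[-0.8,0,0],[0,0,0],0.5],[[-0.8,0,0],[0,0,0],0.5],[[-0.8,0,0],[0,0,0],0.5],[[-0.8,0,0],[0,0,0],0.5],[[-0.8,0,0],[0,0,0],0.5],[[-0.8,0,0],[0,0,0],0.5],[[-0.8,0,0],[0,0,0],0.5],[[-0.6,0,0],[0,0,0],0.5],[[-0.5,0,0],[0,0,0],0.5],[[-0.3,0,0],[0,0,0],0.5],[[0,0,0],[0,0,0],0.5]]'

```text
clock: 20.65
position: [0.4643, 0.042, 0.2667]
tool_rot: [-3.141, 0.0, 0.034]
force: [0.3, -0.8, -1.1]
grip_width: 0.0144
finger_force: 97.7
```

```bash
python3 - <<'E'
from h import *
np.set_printoptions(precision=4,suppress=True)
S=bot.grab_frame("scene");s=bot.observe();print(s["position"],s["tool_rot"],s["force"])
save(S,"c7.png",(215,145,150,150),4)
E
```

```text
[0.4646 0.042  0.2667] [-3.1416  0.0001  0.0339] [ 0.0991 -0.7253 -0.7717]
```

View pics/c7.png

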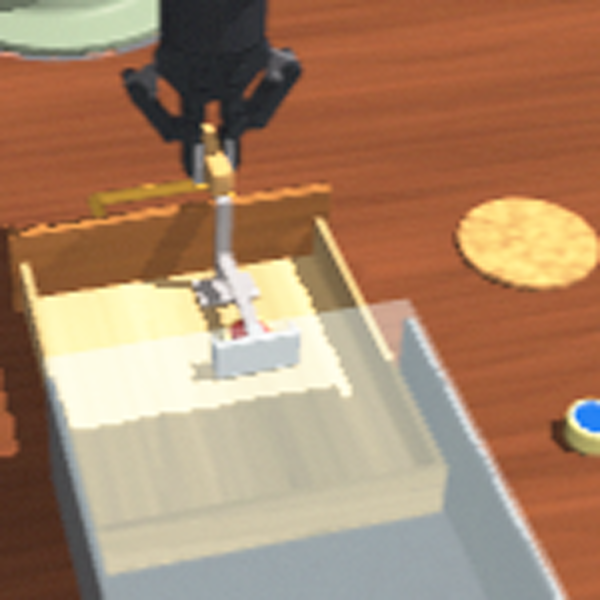

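The pot at (245,328) in the crop sits just in front of the blade, well clear of the clear top. I move the rake off the pot, lift it and return it to the mat.

Call:
arm_command --deltas '[[[0.4,0,0],[0,0,0],0.5],[[0.4,0,0],[0,0,0],0.5],[[0,0,-0.8],[0,0,0],0.5],[[0,0,-1.5],[0,0,0],0.5],[[0,0,-2],[0,0,0],0.5],[[0,0,-2.5],[0,0,0],0.5],[[0,0,-2.5],[0,0,0],0.5],[[0,0,-1.5],[0,0,0],0.5],[[0,0,0],[0,0,0],0.5]]'

```text
clock: 21.6
position: [0.4729, 0.0422, 0.3766]
tool_rot: [-3.141, -0.003, 0.034]
force: [0.4, -0.8, -2.1]
grip_width: 0.0146
finger_force: 97.8
```

Call:
arm_command --deltas '[[[-0.23,1.15,0],[0,0,0],0.5],[[-0.46,2.31,0],[0,0,0],0.5],[[-0.46,2.31,0],[0,0,0],0.5],[[-0.46,2.31,0],[0,0,0],0.5],[[-0.46,2.31,0],[0,0,0],0.5],[[-0.46,2.31,0],[0,0,0],0.5],[[-0.46,2.31,0],[0,0,0],0.5],[[-0.46,2.31,0],[0,0,0],0.5],[[-0.46,2.31,0],[0,0,0],0.5],[[-0.46,2.31,0],[0,0,0],0.5],[[-0.46,2.31,0],[0,0,0],0.5],[[-0.46,2.31,0],[0,0,0],0.5],[[-0.46,2.31,0],[0,0,0],0.5],[[-0.46,2.31,0],[0,0,0],0.5],[[-0.46,2.31,0],[0,0,0],0.5],[[-0.46,2.31,0],[0,0,0],0.5],[[-0.23,1.15,0],[0,0,0],0.5],[[0,0,0],[0,0,-0.06],0.5],[[0,0,0],[0,0,0],0.5]]'

```text
clock: 23.5
position: [0.4109, -0.3298, 0.3741]
tool_rot: [-3.141, 0.001, 0.094]
force: [-0.4, 0.2, -1.7]
grip_width: 0.014
finger_force: 97.7
```

```bash
python3 - <<'E'
from h import *
np.set_printoptions(precision=4,suppress=True)
S=bot.grab_frame("scene");T=bot.grab_frame("top");s=bot.observe();print(s["position"],s["tool_rot"],s["force"],s["grip_width"])
for f in (T,S):
  h=cv2.cvtColor(f["frame"],cv2.COLOR_RGB2HSV);m=((h[...,0]>165)|(h[...,0]<6)).astype(np.uint8)*(h[...,1]>100)*(h[...,2]>120)
  c,lab,st,ce=cv2.connectedComponentsWithStats(m)
  for i in range(1,c):
    p=at(f,ce[i],.034)
    if st[i,4]>12 and .5<p[0]<.7 and abs(p[1])<.12: print("red",st[i],ce[i],p)
a=cv2.resize(S["frame"][100:250,50:350,::-1],None,fx=2.6,fy=2.6);cv2.imwrite("pics/c8.png",a)
pd=[at(f,bot.mark_of("pad",f)[0]["at"],0) for f in (S,T)];print(pd)
h=cv2.cvtColor(T["frame"],cv2.COLOR_RGB2HSV);print([h[198,156]])
E
```

```text
[ 0.4113 -0.3293  0.3743] [-3.141   0.0005  0.0922] [ 0.215   1.1255 -1.2771] 0.014686991450723587
red [226 166   7   8  46] [229.1304 169.5   ] [0.5743 0.0478 0.034 ]
red [273 225   9   7  48] [277.0417 227.9375] [0.5762 0.0458 0.034 ]
[array([0.4758, 0.2954, 0.    ]), array([0.4777, 0.3012, 0.    ])]
[array([ 16, 122, 190], dtype=uint8)]
```

View pics/c8.png

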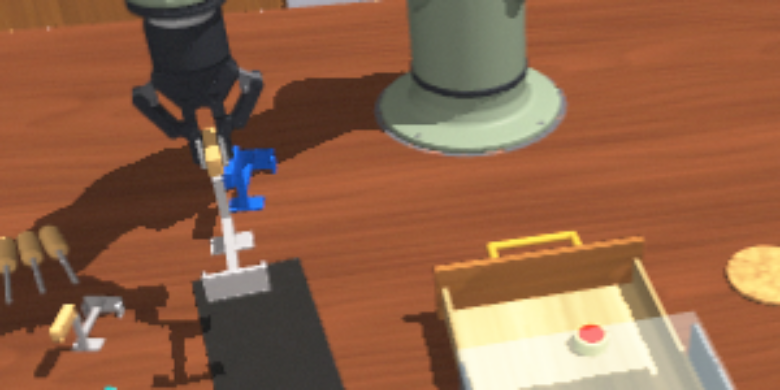

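The rake is upright in the grip above its mat, and the pot stands upright in the open drawer at (590,338) in the crop. I lower the rake.

Call:
arm_command --deltas '[[[0,0,1],[0,0,0],0.5],[[0,0,2],[0,0,0],0.5],[[0,0,2.5],[0,0,0],0.5],[[0,0,2.5],[0,0,0],0.5],[[0,0,2],[0,0,0],0.5],[[0,0,1],[0,0,0],0.5],[[0,0,0.7],[0,0,0],0.5],[[0,0,0.2],[0,0,0],0.5],[[0,0,0.2],[0,0,0],0.5],[[0,0,0],[0,0,0],0.5]]'

```text
clock: 24.7
position: [0.4116, -0.3296, 0.2541]
tool_rot: [3.141, -0.001, 0.094]
force: [-0.3, 0.2, -2.0]
grip_width: 0.0145
finger_force: 97.8
```

Call:
arm_command --deltas '[[[0,0,0.15],[0,0,0],0.5],[[0,0,0.15],[0,0,0],0.5],[[0,0,0],[0,0,0],0.5]]'

```text
clock: 25.0
position: [0.4115, -0.3295, 0.2507]
tool_rot: [3.142, -0.0, 0.094]
force: [0.1, 0.1, -1.4]
grip_width: 0.0144
finger_force: 97.8
```

Call:
arm_command --deltas '[[[0,0,0.15],[0,0,0],0.5],[[0,0,0.1],[0,0,0],0.5],[[0,0,0],[0,0,0],0.5]]'

```text
clock: 25.3
position: [0.4106, -0.3301, 0.2499]
tool_rot: [-3.141, -0.001, 0.093]
force: [-15.0, 8.3, 46.9]
grip_width: 0.0144
finger_force: 105.1
```

Call:
arm_command --deltas '[[[0,0,-0.2],[0,0,0],0.5],[[0,0,0],[0,0,0],0.5],[[0,0,0],[0,0,0],2.5],[[0,0,0],[0,0,0],4.5],[[0,0,0],[0,0,0],6],[[0,0,0],[0,0,0],6],[[0,0,-1],[0,0,0],6],[[0,0,-2.5],[0,0,0],6],[[0,0,-3],[0,0,0],6],[[0,0,-3],[0,0,0],6],[[0,0,-2],[0,0,0],6]]'

```text
clock: 26.4
position: [0.4113, -0.3298, 0.3677]
tool_rot: [3.141, -0.001, 0.093]
force: [0.4, 0.5, 0.1]
grip_width: 0.0598
finger_force: 0.0
```

```bash
python3 - <<'E'
from h import *
np.set_printoptions(precision=4,suppress=True)
S=bot.grab_frame("scene");T=bot.grab_frame("top");s=bot.observe();print(s["position"],s["tool_rot"],s["force"])
for n,q in dict(rake_tip=(.5427,-.3175,.003),rake_grip=(.411,-.330,.093)).items():
  for f in(S,T):print(n,px(f,q),[(round(r["p"],2),np.round(r["at"],1)) for r in bot.mark_of(n,f)[:4]])
# pad outline
h=cv2.cvtColor(T["frame"],cv2.COLOR_RGB2HSV)
for f in (T,S):
  h=cv2.cvtColor(f["frame"],cv2.COLOR_RGB2HSV)
  m=((h[...,0]>12)&(h[...,0]<25)&(h[...,1]>80)&(h[...,2]>150)).astype(np.uint8)
  c,lab,st,ce=cv2.connectedComponentsWithStats(m)
  for i in range(1,c):
    p=at(f,ce[i],.006)
    if st[i,4]>100 and p[1]>.2: print("pad",st[i],p)
E
```

```text
[ 0.4117 -0.33    0.3681] [ 3.1396 -0.0034  0.0936] [ 0.0556  0.0746 -0.2251]
rake_tip [148.8054 246.0814] [(0.95, array([148.8, 245.9])), (0.88, array([ 68.4, 297.6])), (0.78, array([ 88.2, 217.7])), (0.67, array([142.5, 226.4]))]
rake_tip [335.5571 180.9295] [(0.69, array([334.4, 178. ])), (0.52, array([384.8, 142.8]))]
rake_grip [139.4455 193.4545] [(0.98, array([ 85.9, 260. ])), (0.79, array([137.4, 160.1])), (0.76, array([141.3, 193.4]))]
rake_grip [347.2606 218.6949] []
pad [  0   0  27  30 603] [1.1486 0.8545 0.006 ]
pad [ 25   0  31  30 809] [1.1493 0.7501 0.006 ]
pad [ 54   0  11  29 217] [1.1486 0.6775 0.006 ]
pad [ 64   0   7  28 126] [1.1442 0.6454 0.006 ]
pad [ 75   0  10  28 173] [1.145  0.5993 0.006 ]
pad [ 84   0  31  29 782] [1.1471 0.5298 0.006 ]
pad [116   0  29   8 214] [1.1891 0.4173 0.006 ]
pad [145   0  30  29 814] [1.1475 0.3067 0.006 ]
pad [114   9  30  19 542] [1.1307 0.4184 0.006 ]
pad [140 181  32  33 828] [0.4826 0.2978 0.006 ]
pad [ 243    0  179   55 2476] [-1.426   0.6264  0.006 ]
pad [ 447   69   40   61 1223] [-0.1209  1.1127  0.006 ]
pad [253  79 130  15 555] [-0.4309  0.4089  0.006 ]
pad [329 194  36  24 630] [0.4885 0.2953 0.006 ]
```

The rake stands back where it started. The predicted and marked tips agree at (149,246). Now the pot.

Call:
arm_command --deltas '[[[1.416,-2.571,0.464],[0,0,0],6],[[1.416,-2.571,0.464],[0,0,0],6],[[1.416,-2.571,0.464],[0,0,0],6],[[1.416,-2.571,0.464],[0,0,0],6],[[1.416,-2.571,0.464],[0,0,0],6],[[1.416,-2.571,0.464],[0,0,0],6],[[1.416,-2.571,0.464],[0,0,0],6],[[1.416,-2.571,0.464],[0,0,0],6],[[1.416,-2.571,0.464],[0,0,0],6],[[1.416,-2.571,0.464],[0,0,0],6],[[1.416,-2.571,0.464],[0,0,0],6],[[1.416,-2.571,0.464],[0,0,0],6],[[1.416,-2.571,0.464],[0,0,0],6],[[1.416,-2.571,0.464],[0,0,0],6],[[0,0,0],[0,0,0.06],6]]'

```text
clock: 28.2
position: [0.5759, 0.0513, 0.2984]
tool_rot: [-3.141, 0.002, 0.038]
force: [0.1, 0.3, 0.3]
grip_width: 0.06
finger_force: 0.0
```

```bash
python3 - <<'E'
from h import *
np.set_printoptions(precision=4,suppress=True)
S=bot.grab_frame("scene");s=bot.observe();print(s["position"],s["tool_rot"],s["qpos"])
for f in (S,):
  h=cv2.cvtColor(f["frame"],cv2.COLOR_RGB2HSV);m=((h[...,0]>165)|(h[...,0]<6)).astype(np.uint8)*(h[...,1]>100)*(h[...,2]>100)
  c,lab,st,ce=cv2.connectedComponentsWithStats(m)
  for i in range(1,c):
    p=at(f,ce[i],.034)
    if st[i,4]>12 and .5<p[0]<.7 and abs(p[1])<.12: print("red",st[i],ce[i],p)
E
```

```text
[0.5753 0.0493 0.2988] [3.1413 0.002  0.0307] [-0.6491  0.6996  0.6913  1.8436 -0.5963  0.8195 -1.19  ]
red [273 225   9   7  49] [276.9592 227.898 ] [0.5759 0.0456 0.034 ]
```

Call:
arm_command --deltas '[[[0,0.2,2],[0,0,0],6],[[0,0,2.5],[0,0,0],6],[[0,0,2.5],[0,0,0],6],[[0,0,1.5],[0,0,0],6],[[0,0,1],[0,0,0],6],[[0,0,0.7],[0,0,0],6],[[0,0,0.3],[0,0,0],6],[[0,0,0],[0,0,0],6]]'

```text
clock: 29.05
position: [0.5753, 0.0454, 0.1954]
tool_rot: [-3.142, -0.0, 0.034]
force: [0.0, -1.2, 0.6]
grip_width: 0.0605
finger_force: 0.0
```

Call:
arm_command --deltas '[[[0,0,0],[0,0,0],3],[[0,0,0],[0,0,0],3],[[0,0,0],[0,0,0],3],[[0,0,0],[0,0,0],3],[[0,0,0],[0,0,0],3]]' --newtons 30

```text
clock: 29.55
position: [0.5755, 0.0455, 0.196]
tool_rot: [-3.141, -0.001, 0.034]
force: [-0.4, 0.3, 6.2]
grip_width: 0.0361
finger_force: 29.3
```

Call:
arm_command --deltas '[[[0,0,-0.5],[0,0,0],3],[[0,0,-1],[0,0,0],3],[[0,0,-1.5],[0,0,0],3],[[0,0,-2],[0,0,0],3],[[0,0,-2],[0,0,0],3],[[0,0,-2],[0,0,0],3],[[0,0,-2],[0,0,0],3],[[0,0,-1],[0,0,0],3],[[0,0,0],[0,0,0],3]]' --newtons 40

```text
clock: 30.45
position: [0.5754, 0.0455, 0.3169]
tool_rot: [-3.141, -0.002, 0.034]
force: [0.4, -0.3, -0.9]
grip_width: 0.036
finger_force: 40.0
```

```bash
python3 - <<'E'
from h import *
np.set_printoptions(precision=4,suppress=True)
S=bot.grab_frame("scene");s=bot.observe();print(s["position"],s["tool_rot"],s["qpos"],s["grip_width"],s["finger_force"])
h=cv2.cvtColor(S["frame"],cv2.COLOR_RGB2HSV);m=((h[...,0]>165)|(h[...,0]<6)).astype(np.uint8)*(h[...,1]>100)*(h[...,2]>100)
c,lab,st,ce=cv2.connectedComponentsWithStats(m)
q=px(S,s["position"]-[0,0,.162]);print(q)
for i in range(1,c):
    if st[i,4]>8 and np.hypot(*(ce[i]-q))<40: print("red",st[i],ce[i],at(S,ce[i],.155))
E
```

```text
[0.5752 0.0456 0.3157] [-3.1412 -0.0009  0.034 ] [-0.6567  0.6769  0.7115  1.8354 -0.578   0.847  -1.1944] 0.03608468244602568 40.00468075275421
[278.1369 194.7097]
red [273 192  11   6  55] [277.7273 194.5091] [0.5757 0.0443 0.155 ]
```

Call:
arm_command --deltas '[[[-0.35,-1,0],[0,0,0],3],[[-0.7,-2.1,0],[0,0,0],3],[[-0.7,-2.1,0],[0,0,0],3],[[-0.7,-2.1,0],[0,0,0],3],[[-0.7,-2.1,0],[0,0,0],3],[[-0.7,-2.1,0],[0,0,0],3],[[-0.7,-2.1,0],[0,0,0],3],[[-0.7,-2.1,0],[0,0,0],3],[[-0.7,-2.1,0],[0,0,0],3],[[-0.7,-2.1,0],[0,0,0],3],[[-0.7,-2.1,0],[0,0,0],3],[[-0.6,-2.1,0],[0,0,0],3],[[-0.3,-1.3,0],[0,0,0],3],[[0,0,0],[0,0,0],3]]'

```text
clock: 31.9
position: [0.4833, 0.2983, 0.3144]
tool_rot: [3.141, 0.001, 0.037]
force: [0.2, 0.2, -1.0]
grip_width: 0.0361
finger_force: 40.0
```

Call:
arm_command --deltas '[[[0,0,1],[0,0,0],3],[[0,0,2],[0,0,0],3],[[0,0,2.5],[0,0,0],3],[[0,0,2.5],[0,0,0],3],[[0,0,2],[0,0,0],3],[[0,0,1.2],[0,0,0],3],[[0,0,0.8],[0,0,0],3],[[0,0,0.4],[0,0,0],3],[[0,0,0],[0,0,0],3]]'

```text
clock: 32.8
position: [0.4844, 0.2963, 0.1913]
tool_rot: [3.142, -0.0, 0.033]
force: [0.2, -0.8, -0.1]
grip_width: 0.0364
finger_force: 40.1
```

Call:
arm_command --deltas '[[[0,0,0.2],[0,0,0],3],[[0,0,0.15],[0,0,0],3],[[0,0,0],[0,0,0],3]]'

```text
clock: 33.1
position: [0.4842, 0.2966, 0.1879]
tool_rot: [-3.141, -0.0, 0.034]
force: [-0.3, 0.7, -0.1]
grip_width: 0.0362
finger_force: 40.1
```

Call:
arm_command --deltas '[[[0,0,0.1],[0,0,0],3],[[0,0,0.1],[0,0,0],3],[[0,0,0],[0,0,0],3]]'

```text
clock: 33.4
position: [0.4843, 0.2965, 0.1862]
tool_rot: [-3.141, -0.0, 0.034]
force: [-3.2, -0.3, 9.1]
grip_width: 0.0358
finger_force: 41.1
```

Contact at 9 N. I release gently, retreat and check.

Call:
arm_command --deltas '[[[0,0,0],[0,0,0],4],[[0,0,0],[0,0,0],5],[[0,0,0],[0,0,0],6.5],[[0,0,0],[0,0,0],6.5],[[0,0,-1],[0,0,0],6.5],[[0,0,-2],[0,0,0],6.5],[[0,0,-3],[0,0,0],6.5],[[0,0,-4],[0,0,0],6.5],[[0,0,-4],[0,0,0],6.5],[[0,0,-2],[0,0,0],6.5],[[0,0,0],[0,0,0],6.5],[[0,0,0],[0,0,0],6.5]]'

```text
clock: 34.6
position: [0.484, 0.2965, 0.3461]
tool_rot: [-3.141, -0.0, 0.034]
force: [-0.3, -0.0, -0.7]
grip_width: 0.0648
finger_force: 0.0
```

```bash
python3 - <<'E'
from h import *
np.set_printoptions(precision=4,suppress=True)
S=bot.grab_frame("scene");T=bot.grab_frame("top");s=bot.observe();print(s["position"],s["force"])
for f in (S,T):
  h=cv2.cvtColor(f["frame"],cv2.COLOR_RGB2HSV);m=((h[...,0]>165)|(h[...,0]<6)).astype(np.uint8)*(h[...,1]>100)*(h[...,2]>100)
  c,lab,st,ce=cv2.connectedComponentsWithStats(m)
  for i in range(1,c):
    p=at(f,ce[i],.024)
    if st[i,4]>12 and .4<p[0]<.6 and .2<p[1]<.4: print("red",st[i],p)
for n,z in (("drawer_handle",.06),("rake_tip",.003),("rake_grip",.093),("pot_yellow",0),("pot_blue",0),("burs",0)):
  for l,f in(("S",S),("T",T)):
    print(n,l,[(round(r["p"],2),np.round(at(f,r["at"],z)[:2],3)) for r in bot.mark_of(n,f)[:3]])
E
```

```text
[0.4839 0.2964 0.3451] [-0.09   -0.164  -1.6432]
red [343 198   9   5  35] [0.4845 0.2953 0.024 ]
red [150 194   9   7  43] [0.481  0.2966 0.024 ]
drawer_handle S [(0.65, array([0.433, 0.002]))]
drawer_handle T [(0.92, array([0.429, 0.006]))]
rake_tip S [(0.97, array([ 0.544, -0.321])), (0.71, array([ 0.381, -0.491])), (0.55, array([ 0.126, -0.326]))]
rake_tip T [(0.89, array([ 0.548, -0.311])), (0.83, array([ 0.107, -0.321])), (0.72, array([ 0.689, -0.511]))]
rake_grip S [(0.86, array([ 0.241, -0.341])), (0.77, array([ 0.653, -0.454])), (0.62, array([ 0.402, -0.336]))]
rake_grip T [(0.89, array([ 0.237, -0.344])), (0.74, array([ 0.61 , -0.435])), (0.72, array([ 0.47 , -0.506]))]
pot_yellow S [(0.67, array([ 0.7  , -0.252]))]
pot_yellow T [(0.48, array([ 0.695, -0.251]))]
pot_blue S [(0.69, array([0.353, 0.023]))]
pot_blue T [(0.65, array([0.689, 0.265])), (0.63, array([ 0.541, -0.32 ]))]
burs S [(0.56, array([0.59, 0.5 ]))]
burs T [(0.3, array([0.49 , 0.295])), (0.18, array([0.431, 0.006]))]
```

Everything is where it should be, so I hand in.

```bash
python3 -c "
from workcell import bot
print(bot.job_done())"
```

```text
the job is handed in; nothing more can be done
None
```

The job is handed in at about 35 s on the robot's clock, with no verdict returned: my last measurements have the red pot within a few mm of the cork pad's middle, the rake standing back on its mat, the drawer fully out at its stop, and no sign that the other pots or the bur block moved (the last camera fix on the burs was weak).

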